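Clear the mill, lift the jar carrier level

TASK

Take the tall wooden pepper mill out of the wooden carrier, where it crowds the carry bar, and stand it upright on the middle of the round cork trivet, letting go of it, before the carrier is lifted. Then take the carrier by its carry bar and lift it, with both jars and the cup still standing in it, about 10 cm straight up off its low black stand, keeping it level. Finish while still holding it there, steady and level, and leave the other kitchen things where they are.

Things in the scene. Friction and masses are not known exactly. Their poses are not given: they have to be found in the camera images.
- riser: low black steel stand, a fixed slab 170 (its x) x 300 (its y) x 20 mm high, flat on the worktop; origin at the centre of its underside, so its top is 20 mm above. The carrier stands on it, turned with it. It may be left or right of the robot, turned up to 0.35 rad.
- carrier: loose open carrier of dark wood, about 0.3 kg empty and 0.8 kg with its jars and cup; it is not fixed to its stand. Floor 150 (its x) x 260 (its y) x 8 mm thick, rims along its long sides 18 mm high, low end walls 30 mm high; in the middle of each end an upright 30 mm wide (its x), 8 mm thick, joined at the top by a straight carry bar along its y. Origin at the centre of the underside, z up.
- carrier_bar (a point): middle of the carry bar, in the centre of its section, 146 mm above the carrier's underside; the bar is 14 mm wide (carrier x), 16 mm high and 260 mm long (carrier y), its top 154 mm above the underside. A firm grip (100 N) by the pads' full width holds the carrier level anywhere near the middle. The orientation is the carrier's.
- jar_large: closed clip-top glass jar with dark filling, 74 mm across, 95 mm high, about 0.28 kg (varies by a quarter); stands loose on the carrier's floor under the bar, near one end, 80 mm from the middle along carrier y (either end). Origin at the centre of its underside.
- jar_small: closed clip-top glass jar with pale filling, 64 mm across, 72 mm high, about 0.15 kg (varies); stands loose on the carrier's floor under the bar, near the other end, 80 mm from the middle. Origin at the centre of its underside.
- cup: small white espresso cup without a handle, rim 46 mm across, 50 mm high, about 0.06 kg; stands loose on the carrier's floor beside the bar, across from the mill (45 to 48 mm from the bar's middle plane). Origin at the centre of its underside.
- mill: loose turned wooden pepper mill, upright, 150 mm high, 0.16 kg; foot 46 mm across, waist 32 mm across from 55 to 85 mm up, head a plain cylinder 40 mm across from 102 to 142 mm up, bevelled above. It stands on the carrier's floor beside the middle of the bar, its axis 45 to 48 mm from the bar's middle plane, on the near or the far side, in a finger's way. Origin at the centre of its underside.
- mill_head (a point): middle of the mill's head on its axis, 122 mm above its underside; 40 mm across here. Fingers that close along the bar's direction (carrier y) have free room around the head.
- trivet: round cork trivet, 110 mm across, 10 mm thick, fixed flat on the worktop on the other side of the robot's middle from the stand; origin at the centre of its underside, so its top is 10 mm above.
- mug: white mug, 76 mm across, 85 mm high, on the robot's side of the trivet; to be left alone. Origin at the centre of its underside.
- salt_cellar: round wooden salt cellar, 60 mm across, 50 mm high, beyond the trivet; to be left alone. Origin at the centre of its underside.
- bowls: stack of three bowls, 132 mm across, 99 mm high, towards the far edge; to be left alone. Origin at the centre of its underside.
- biscuit_plate: white plate of biscuits, 170 mm across, 27 mm high, towards the far edge; to be left alone. Origin at the centre of its underside.
- vase: plain glass vase, 100 mm across, 180 mm high, towards the far right; to be left alone. Origin at the centre of its underside.
- plant: leafy plant in a black ribbed pot, pot 128 mm across and 100 mm high, towards the far left; to be left alone. Origin at the centre of its underside.
Mind the look-alikes: they are no part of the job. Leave any blue or orange look-alike of the jar_small alone.

How it is judged (in metres and radians):
On the way:
1. the mill stands upright on the trivet, let go, while the carrier is still on its stand (horizontal distance between mill and trivet below 0.04 m and z of mill in the frame of trivet between 0.005 and 0.016 m and angle between mill's own z axis and vertical below 0.1 rad and contact force between mill and the fingers below 0.1 N and linear speed of mill below 0.03 m/s and z of carrier in the frame of riser below 0.028 m), for 0.2 s.
At the end, for the whole second after the job is handed in: Mill upright on the trivet (within 40 mm of its middle), let go. Fingers hold the carrier, underside 60 mm or more above the stand, level within 0.1 rad, under 0.03 m/s and 0.15 rad/s, touching nothing else around; both jars and the cup upright (0.15 rad) on its floor (horizontal distance between mill and trivet below 0.04 m and z of mill in the frame of trivet between 0.005 and 0.016 m and angle between each of mill, carrier's own z axis and vertical below 0.1 rad and contact force between mill and the fingers below 0.1 N and linear speed of each of mill, carrier below 0.03 m/s and z of carrier in the frame of riser above 0.08 m and angular speed of carrier below 0.15 rad/s and contact force between carrier and the fingers above 2 N and contact force between carrier and riser below 0.1 N and contact force between carrier and trivet below 0.1 N and contact force between carrier and mill below 0.1 N and contact force between carrier and mug below 0.1 N and contact force between carrier and salt_cellar below 0.1 N and contact force between carrier and bowls below 0.1 N and contact force between carrier and biscuit_plate below 0.1 N and contact force between carrier and vase below 0.1 N and contact force between carrier and plant below 0.1 N and z of jar_large in the frame of carrier between 0.003 and 0.014 m and angle between each of jar_large, jar_small, cup's own z axis and vertical below 0.15 rad and z of jar_small in the frame of carrier between 0.003 and 0.014 m and z of cup in the frame of carrier between 0.003 and 0.014 m); the arm keeps its last pose, push and grip.
It fails at once if the carrier is tipped by more than 0.35 rad (angle between carrier's own z axis and vertical above 0.35 rad).
It fails at once if a jar or the cup is tipped over (angle between any of jar_large, jar_small, cup's own z axis and vertical above 0.6 rad).
It fails at once if another kitchen thing is shoved more than 40 mm or knocked over (distance of any of mug, salt_cellar, bowls, biscuit_plate, vase, plant from where it was at the start of the episode above 0.04 m or angle between any of mug, salt_cellar, bowls, biscuit_plate, vase, plant's own z axis and vertical above 0.5 rad).
It also fails if it takes over 51 s, if anything falls off the work surface, if the arm or the gripper's body presses on something with over 40 N, if the wrist force passes 120 N, or if a joint passes its speed limit or range.

ROBOT

A 6-joint arm with a two-finger parallel gripper is mounted at the origin on the work surface. World frame = base frame: x ahead of the robot, y to its left, z up, the work surface at z = 0. Lengths are in mm, angles in rad, forces in N, time in s.
With the tool pointing down it reaches from about 350 to 875 mm from the base axis. Payload 4.2 kg.
Tool frame: the origin (TCP) lies midway between the tips of the shut fingers; the grasp point (between the pads) lies 19 mm behind it; y points along the fingers, x is the direction in which the jaws open and shut, and the axes are right-handed (so a half turn about y gives the same grasp; the last joint's range is limited). The gripper opens to 85 mm and grips with 20 to 120 N. Pads are 22 mm wide; open, the fingers measure 114 mm over their backs; the gripper's body (76 mm by 85 mm) begins 54 mm behind the grasp point. The pads swing forward as they close: fully open they stand 13 mm farther back than shut.
Start: joints at [-0.926, 0.385, 0.008, 0, -1.194, -0.259], TCP at [235.201, -579.033, 231.312] pointing down, gripper open.
Joint ranges: [-3.14, 3.14], [-1.21, 2.06], [-1.07, 1.41], [-3.16, 2.05], [-2.99, -0.16], [-3.1, 3.1]. Speed limits (rad/s): [2.79, 2.79, 3.14, 3.14, 3.14, 3.14].

INTERFACE

Orientations are given as a unit quaternion [x, y, z, w].
In Python, from bench import read_state, get_image, job_done gives the robot as it stands.
- The arm moves only by the tool play_rows, never from a script. Its argument "series" is a list of rows, each a list of 7 numbers: the shift along the tool's x, y, z in m, then the turn, a rotation vector about the tool's x, y, z in rad, then the finger opening in m, from 0 to 0.0854. In form: [[x, y, z, wx, wy, wz, claw], ...]. A call has 1 to 10 rows; each row shifts and turns the pose as measured when the row begins, along the tool's axes as they then stand; what a row does not reach is not made up. A row lasts 1/10 s, in which the tool goes at most 50 mm and 8.59 degrees, less where a joint would pass 70% of its speed; a pose out of reach is approached as far as the arm can. A call with a gripper value outside its range is refused whole. The fingers move at their own pace and stop on an object; the grip force is fixed at half the most. Time passes only in rows, so rows that do not move let the fingers close. It gives the time, the measured TCP pose, the force and the opening at its end, in the units of the state.
- read_state(): the state, without advancing time (a new reading comes with each control period).
- get_image(name): name is "side" or "top" or "wrist"; returns a dict with "color" (420x560x3 uint8, red, green, blue), "intrinsics" (3x3 intrinsics, pixels), "origin" and "orientation" of the camera in the world. Camera axes: x right, y down, z forward; pixel columns grow to the right and rows downward; lengths in mm; the calibration is good to about 2 mm. A picture is of the moment at which its call begins. There is no depth.
- job_done(): hands the job in, once; it reports no verdict.
The state is a dict: "clock": time; "joints": joint angles; "joint_vel": joint speeds; "joint_efforts": joint torques, N m; "position": TCP position; "ee_rot": TCP orientation; "contact_force": force on the tool from outside, world axes, zero at the start; "wrist_torque": the same for the moment, N m; "gripper_width": finger opening in mm.
Only numpy, scipy, OpenCV 4.12 (cv2) and the standard library are available. Lean on these libraries where they do the work, as an engineer would, in place of code of your own. Each camera call takes 0.05 s, during which the arm holds its last target. There are 200 camera calls.

## Working session

There is one attempt and no reset: what is moved stays moved. The work goes in short steps, Python scripts to look and compute and a tool call to move; the robot and the scene stay as the last step left them, time stands still between calls to the robot, and variables do not carry over. Pictures are saved under pics/ and viewed, about 8 in all and at most 12, crops included, and the job is handed in when it is done.

Besides the shell and the picture viewer there is one more tool, called by a JSON object that holds its "api" and its "payload". play_rows: Moves the arm, as the interface text tells. Its arguments: {"type":"object","properties":{"series":{"type":"array","items":{"type":"array","items":{"type":"number"}}}},"required":["series"]}

```bash
mkdir -p pics; cat > h.py <<'E'
import numpy as np, cv2
from scipy.spatial.transform import Rotation as R
from bench import read_state, get_image, job_done
def snap(n,f):
    d=get_image(n); np.savez(f'pics/{f}.npz',**{k:np.array(d[k]) for k in('color','intrinsics','origin','orientation')})
    cv2.imwrite(f'pics/{f}.png',d['color'][:,:,::-1]); return d
def load(f): return np.load(f'pics/{f}.npz')
def ray(d,u,v):
    K=np.array(d['intrinsics']);o=np.array(d['orientation']);
    M=R.from_quat(o).as_matrix() if o.size==4 else o
    r=M@np.linalg.solve(K,[u,v,1]); return np.array(d['origin']),r
def atz(d,u,v,z):
    o,r=ray(d,u,v); return (o+r*(z-o[2])/r[2])
def proj(d,p):
    o=np.array(d['orientation']);M=R.from_quat(o).as_matrix() if o.size==4 else o
    c=np.array(d['intrinsics'])@(M.T@(np.array(p)-d['origin'])); return c[:2]/c[2]
E
python3 - <<'E'
from h import *
for n in('top','side'):
    d=snap(n,n+'0'); print(n,d['origin'],d['orientation'],d['intrinsics'])
s=read_state(); print(s)
a=cv2.imread('pics/top0.png');b=cv2.imread('pics/side0.png')
E
```

```text
top [ 368.69828723    5.7373843  1466.05336663] [-0.7049184   0.7052779  -0.05821299  0.04779511] [[437.68059359   0.         274.50940229]
 [  0.         437.68059359 208.35205037]
 [  0.           0.           1.        ]]
side [ 571.39756149 -731.59821764 1042.89232897] [ 0.94252534 -0.01143884  0.00183946 -0.33393375] [[412.02762601   0.         274.35482536]
 [  0.         412.02762601 208.33325721]
 [  0.           0.           1.        ]]
{'clock': 0.1, 'joints': array([-9.26419741e-01,  3.85507219e-01,  6.75575046e-03, -4.07357602e-04,
       -1.19401396e+00, -2.58589699e-01]), 'joint_vel': array([ 0.00053454, -0.00136768,  0.001874  ,  0.00176488,  0.00213941,
        0.00196278]), 'joint_efforts': array([-4.71516159e-04, -3.93319845e+01,  1.88928759e+01,  4.19796154e+00,
       -2.58668413e-03,  2.44331424e-06]), 'position': array([ 234.98548089, -578.57834773,  230.31580623]), 'ee_rot': array([ 0.39430711,  0.58690126, -0.58619197, -0.39553482]), 'contact_force': array([ 0.39773296, -0.00324705,  0.03609321]), 'wrist_torque': array([ 0.01600736, -0.05788634,  0.03547059]), 'gripper_width': 85.38483345057237}
```

View pics/top0.png

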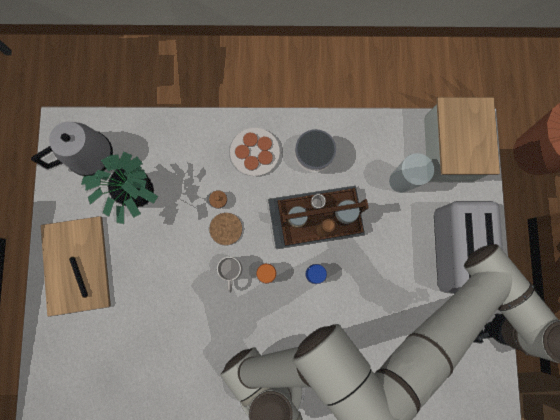

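View pics/side0.png

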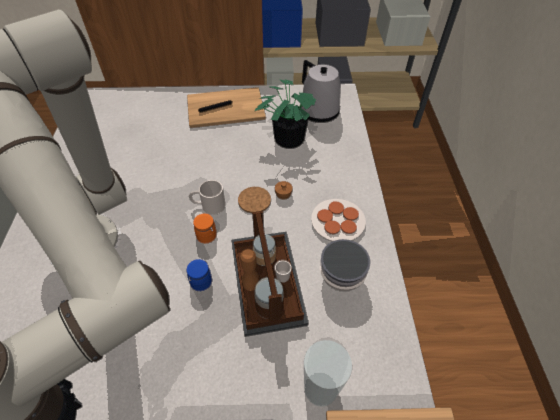

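The mill is on the carrier's robot side (top about 328,226; side about 248,258). The trivet is at top (226,229), the cup at top (318,200), and the orange and blue look-alikes at top (266,272) and (316,273). I'll enlarge both views.

```bash
python3 - <<'E'
import cv2,numpy as np
a=cv2.imread('pics/top0.png')[175:265,200:380];b=cv2.imread('pics/side0.png')[180:340,180:320]
cv2.imwrite('pics/ct.png',cv2.resize(a,None,fx=4.4,fy=4.4,interpolation=cv2.INTER_CUBIC))
cv2.imwrite('pics/cs.png',cv2.resize(b,None,fx=3.7,fy=3.7,interpolation=cv2.INTER_CUBIC))
E
```

```text
(no output)
```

View pics/ct.png

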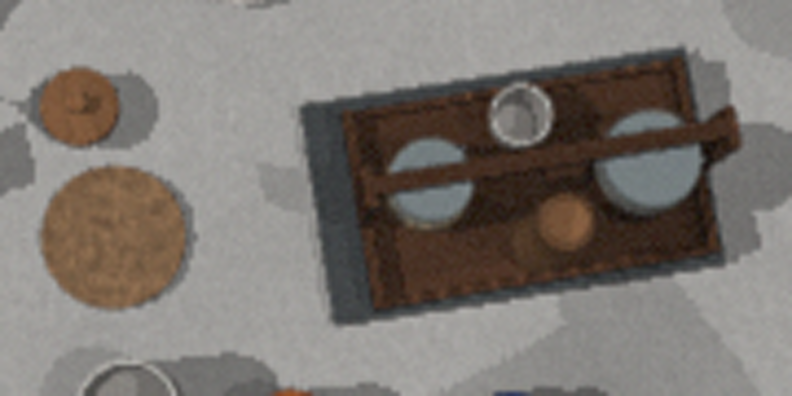

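View pics/cs.png

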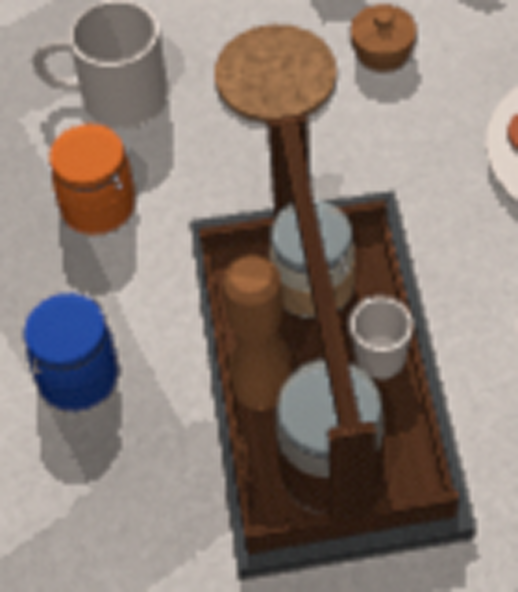

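The crops show the mill head at top crop (566,221) and side crop (250,272). The wooden target on the trivet side is the flat cork disc (115,237), not the salt cellar (80,105). The bar runs from (366,190) to (735,126) in the top crop.

```bash
python3 - <<'E'
from h import *
t=load('top0');s=load('side0')
T=lambda u,v,z:atz(t,u/4.4+200-.4,v/4.4+175-.4,z)
S=lambda u,v,z:atz(s,u/3.7+180-.4,v/3.7+180-.4,z)
c=[T(*p,20) for p in((300,104),(686,47),(723,263),(334,325))]
print('riser',np.round(c,1),np.mean(c,0)); print([np.linalg.norm(c[i]-c[i-1]) for i in range(4)])
e=[T(366,190,174),T(735,126,174)]; print('bar',e,np.mean(e,0),np.linalg.norm(e[0]-e[1]))
for d in(c[0]-c[1],c[3]-c[2],e[0]-e[1],c[0]-c[3],c[1]-c[2]): print('ang',np.arctan2(d[1],d[0]))
print('mill',T(566,221,172),S(250,272,172))
print('trivet',T(115,237,10),S(276,72,10))
print('cup',T(521,115,78),S(382,326,78))
c2=[S(*p,20) for p in((192,222),(393,194),(474,535),(240,577))]
print('riser side',np.round(c2,1),np.mean(c2,0))
st=read_state();print(R.from_quat(st['ee_rot']).as_matrix().round(3))
print('jars',T(430,180,100),T(650,160,123))
print('mug',T(130,405,85))
E
```

```text
riser [[ 621.6    6.7   20. ]
 [ 666.3 -289.6   20. ]
 [ 500.1 -312.7   20. ]
 [ 453.6  -18.9   20. ]] [ 560.42429068 -153.621552     20.        ]
[np.float64(169.9428737769858), np.float64(299.63013139533507), np.float64(167.82873207192236), np.float64(297.48136568572886)]
bar [array([535.68484243, -38.09658282, 174.        ]), array([ 579.75366165, -290.0300465 ,  174.        ])] [ 557.71925204 -164.06331466  174.        ] 255.7587358201526
ang 1.7205227568542094
ang 1.7276660027731703
ang 1.7439667486526018
ang 0.15111531953938234
ang 0.1382840184931374
mill [ 514.82343125 -173.53271363  172.        ] [ 512.58747643 -168.39837445  172.        ]
trivet [520.90150969 146.89011845  10.        ] [520.80727062 146.13030304  10.        ]
cup [ 603.47125321 -155.11024241   78.        ] [ 603.39067221 -156.68898996   78.        ]
riser side [[ 454.2  -20.7   20. ]
 [ 618.9    3.1   20. ]
 [ 663.9 -293.    20. ]
 [ 500.1 -319.4   20. ]] [ 559.27106874 -157.51965991   20.        ]
[[-0.376 -0.001 -0.927]
 [ 0.927  0.002 -0.376]
 [ 0.002 -1.     0.   ]]
jars [552.48222266 -86.49813043 100.        ] [ 563.69946184 -240.64858629  123.        ]
mug [393.26143606 127.18626741  85.        ]
```

{"api": "play_rows", "payload": {"series": [[0.024,0,-0.037,0,0,0,0.0854],[0.024,0,-0.037,0,0,0,0.0854],[0.024,0,-0.037,0,0,0,0.0854],[0.024,0,-0.037,0,0,0,0.0854],[0.024,0,-0.037,0,0,0,0.0854],[0.024,0,-0.037,0,0,0,0.0854],[0.024,0,-0.037,0,0,0,0.0854],[0,0,0,0,0.1,0,0.0854],[0,0,0,0,0.1,0,0.0854],[0,0,0,0,0.05,0,0.0854]]}}

```text
clock: 1.1
position: [416.9, -314.1, 224.8]
ee_rot: [0.464, 0.531, -0.53, -0.472]
contact_force: [-0.0, 0.7, -0.8]
gripper_width: 85.9
```

```bash
cat >> h.py <<'E'
def go(p,ang):
    """shift in tool axes (mm) and turn needed to reach TCP p pointing down, tool x at world angle ang"""
    s=read_state();M=R.from_quat(s['ee_rot']).as_matrix()
    X=np.array([np.cos(ang),np.sin(ang),0]);Y=np.array([0,0,-1.]);T=np.c_[X,Y,np.cross(X,Y)]
    d=np.array(p)-s['position']
    print('t',s['clock'],'pos',s['position'].round(1),'w',round(s['gripper_width'],1),'F',np.round(s['contact_force'],1),'j',np.round(s['joints'],2))
    print('now',(M.T@d).round(1),'after turn',(T.T@d).round(1),'turn',R.from_matrix(M.T@T).as_rotvec().round(3))
E
python3 -c "
from h import *
go([513.5,-171,230],1.721)"
```

```text
t 1.1 pos [ 416.9 -314.1  224.8] w 85.9 F [-0.   0.7 -0.8] j [-0.34  0.22 -0.24 -0.01 -1.12 -1.11]
now [ 130.1   -4.7 -113.6] after turn [ 127.1   -5.2 -116.9] turn [-0.007 -0.026  0.01 ]
```

{"api": "play_rows", "payload": {"series": [[0.025,-0.001,-0.023,0,0,0,0.0854],[0.025,-0.001,-0.023,0,0,0,0.0854],[0.025,-0.001,-0.023,0,0,0,0.0854],[0.025,-0.001,-0.023,0,0,0,0.0854],[0.025,-0.001,-0.022,-0.007,-0.02,0.01,0.0854],[0,0,0,0,0,0,0.0854],[0,0,0,0,0,0,0.0854]]}}

```text
clock: 1.8
position: [516.4, -170.1, 227.0]
ee_rot: [-0.461, -0.533, 0.535, 0.465]
contact_force: [-0.4, -0.4, -0.1]
gripper_width: 85.1
```

```bash
python3 -c "
from h import *
go([513.5,-171,230],1.721)
d=snap('wrist','w1')
for p in([513.5,-171,178],[558,-163,174],[603,-156,78]): print(proj(d,p))"
```

```text
t 1.8 pos [ 516.4 -170.1  227. ] w 85.1 F [-0.4 -0.4 -0.1] j [-0.02  0.25 -0.19 -0.   -1.13 -1.41]
now [-0.4 -3.   3. ] after turn [-0.4 -3.   3. ] turn [-0.005 -0.008  0.002]
[277.92484977 238.77498474]
[280.5877708  304.11719212]
[280.70353836 293.89911949]
```

View pics/w1.png

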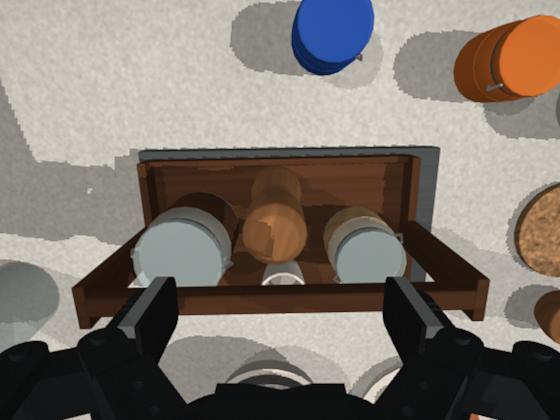

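The mill head is at (274,238), close to the predicted (278,239), and the fingers have free room on both sides. I'll descend and grip.

{"api": "play_rows", "payload": {"series": [[0,0,0.004,0,-0.015,0,0.0854],[0,0.012,0,0,0,0,0.0854],[0,0.016,0,0,0,0,0.0854],[0,0.016,0,0,0,0,0.0854],[0,0.016,0,0,0,0,0.0854],[0,0.016,0,0,0,0,0.0854],[0,0.012,0,0,0,0,0.0854],[0,0.005,0,0,0,0,0.0854],[0,0,0,0,0,0,0.0854]]}}

```text
clock: 2.75
position: [504.1, -177.2, 125.8]
ee_rot: [-0.459, -0.533, 0.536, 0.466]
contact_force: [0.5, -0.2, 0.4]
gripper_width: 85.6
```

```bash
python3 -c "
from h import *
go([512,-171,131],1.73)"
```

```text
t 2.75 pos [ 504.1 -177.2  125.8] w 85.6 F [ 0.5 -0.2  0.4] j [-0.04  0.34 -0.35 -0.   -0.89 -1.39]
now [ 5.1 -5.3 -8.6] after turn [ 4.9 -5.2 -8.8] turn [-0.01  -0.014  0.005]
```

{"api": "play_rows", "payload": {"series": [[0.005,-0.005,-0.009,-0.01,-0.014,0.005,0.0854],[0,0,0,0,0,0,0.0854],[0,0,0,0,0,0,0.025],[0,0,0,0,0,0,0.025],[0,0,0,0,0,0,0.025],[0,0,0,0,0,0,0.025],[0,0,0,0,0,0,0.025],[0,0,0,0,0,0,0.025],[0,0,0,0,0,0,0.025],[0,0,0,0,0,0,0.025]]}}

```text
clock: 3.75
position: [514.7, -171.2, 133.8]
ee_rot: [0.461, 0.54, -0.537, -0.456]
contact_force: [0.2, -0.4, -0.0]
gripper_width: 38.5
```

```bash
python3 -c "
from h import *
go([512,-171,131],1.73)"
```

```text
t 3.75 pos [ 514.7 -171.2  133.8] w 38.5 F [ 0.2 -0.4 -0. ] j [-0.02  0.34 -0.34  0.   -0.89 -1.39]
now [0.6 2.8 2.6] after turn [0.6 2.8 2.6] turn [ 0.007  0.001 -0.002]
```

Closed on the head at about 39 mm. Lifting straight up.

{"api": "play_rows", "payload": {"series": [[0,-0.01,0,0,0,0,0.025],[0,-0.02,0,0,0,0,0.025],[0,-0.02,0,0,0,0,0.025],[0,-0.02,0,0,0,0,0.025],[0,-0.02,0,0,0,0,0.025],[0,-0.02,0,0,0,0,0.025],[0,-0.02,0,0,0,0,0.025],[0,-0.02,0,0,0,0,0.025],[0,-0.02,0,0,0,0,0.025],[0,-0.01,0,0,0,0,0.025]]}}

```text
clock: 4.75
position: [508.7, -169.8, 320.2]
ee_rot: [-0.457, -0.537, 0.538, 0.461]
contact_force: [-0.8, -0.1, -1.0]
gripper_width: 38.8
```

```bash
python3 -c "
from h import *
go([519,146.5,310],1.73)"
```

```text
t 4.75 pos [ 508.7 -169.8  320.2] w 38.8 F [-0.8 -0.1 -1. ] j [-0.02  0.18 -0.05 -0.   -1.34 -1.39]
now [310.7  11.2 -60.1] after turn [310.7  10.2 -60.3] turn [-0.005 -0.001  0.004]
```

{"api": "play_rows", "payload": {"series": [[0.02,0,-0.004,0,0,0,0.025],[0.035,0.001,-0.007,0,0,0,0.025],[0.035,0.001,-0.007,0,0,0,0.025],[0.035,0.001,-0.007,0,0,0,0.025],[0.035,0.001,-0.007,0,0,0,0.025],[0.035,0.001,-0.007,0,0,0,0.025],[0.035,0.001,-0.007,0,0,0,0.025],[0.035,0.001,-0.007,0,0,0,0.025],[0.025,0.001,-0.006,0,0,0,0.025],[0,0,0,0,0,0,0.025]]}}

```text
clock: 5.75
position: [517.8, 136.3, 311.3]
ee_rot: [-0.455, -0.534, 0.539, 0.465]
contact_force: [-0.3, 0.3, -2.0]
gripper_width: 38.1
```

```bash
python3 -c "
from h import *
go([522,146.5,200],1.73)"
```

```text
t 5.75 pos [517.8 136.3 311.3] w 38.1 F [-0.3  0.3 -2. ] j [ 0.55  0.19 -0.06 -0.01 -1.33 -1.97]
now [  8.8 111.3  -7.3] after turn [  9.4 111.3  -5.8] turn [-0.014 -0.006  0.006]
```

{"api": "play_rows", "payload": {"series": [[0.009,0,-0.006,-0.014,-0.006,0.006,0.025],[0,0.015,0,0,0,0,0.025],[0,0.02,0,0,0,0,0.025],[0,0.02,0,0,0,0,0.025],[0,0.02,0,0,0,0,0.025],[0,0.02,0,0,0,0,0.025],[0,0.02,0,0,0,0,0.025],[0,0.02,0,0,0,0,0.025],[0,0.01,0,0,0,0,0.025],[0,0,0,0,0,0,0.025]]}}

```text
clock: 6.75
position: [523.5, 142.7, 161.3]
ee_rot: [0.461, 0.538, -0.537, -0.458]
contact_force: [-0.1, -0.6, -1.6]
gripper_width: 38.5
```

```bash
python3 -c "
from h import *
go([522,146.5,117],1.73)"
```

```text
t 6.75 pos [523.5 142.7 161.3] w 38.5 F [-0.1 -0.6 -1.6] j [ 0.57  0.31 -0.3   0.   -0.96 -1.99]
now [ 4.1 44.3  1. ] after turn [ 4.  44.3  0.8] turn [ 0.004 -0.004 -0.003]
```

{"api": "play_rows", "payload": {"series": [[0.004,0,0.001,0.004,0,-0.003,0.025],[0,0.012,0,0,0,0,0.025],[0,0.012,0,0,0,0,0.025],[0,0.01,0,0,0,0,0.025],[0,0.004,0,0,0,0,0.025],[0,0,0,0,0,0,0.025]]}}

```text
clock: 7.35
position: [523.7, 147.4, 123.0]
ee_rot: [0.46, 0.539, -0.535, -0.459]
contact_force: [-0.1, -0.1, -1.6]
gripper_width: 38.8
```

```bash
python3 -c "
from h import *
go([522,146.5,116],1.73)
s=snap('side','s2');c=s['color'][160:300,160:330,::-1];cv2.imwrite('pics/s2c.png',cv2.resize(c,None,fx=4,fy=4,interpolation=cv2.INTER_CUBIC))"
```

```text
t 7.35 pos [523.7 147.4 123. ] w 38.8 F [-0.1 -0.1 -1.6] j [ 0.57  0.35 -0.34  0.   -0.87 -1.99]
now [-0.7  6.9  1.8] after turn [-0.7  7.   1.8] turn [ 0.005 -0.004  0.002]
```

View pics/s2c.png

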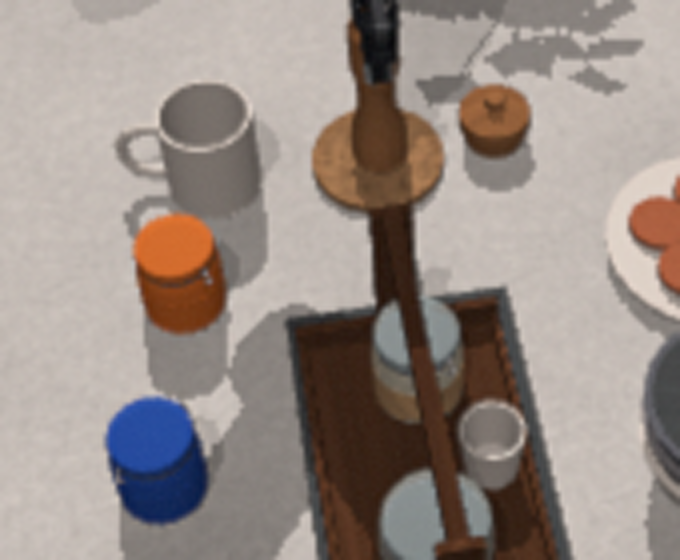

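The mill is upright in the fingers, its foot at (378,155) over the middle of the trivet (378,158). I'll lower it to contact.

{"api": "play_rows", "payload": {"series": [[0,0.004,0,0.004,0,0,0.025],[0,0.003,0,0,0,0,0.025],[0,0.001,0,0,0,0,0.025],[0,0,0,0,0,0,0.025]]}}

```text
clock: 7.8
position: [524.8, 147.9, 115.9]
ee_rot: [0.46, 0.539, -0.536, -0.459]
contact_force: [-0.3, 0.1, -2.6]
gripper_width: 38.3
```

{"api": "play_rows", "payload": {"series": [[0,0.0015,0,0,0,0,0.025],[0,0,0,0,0,0,0.025]]}}

```text
clock: 8.0
position: [525.8, 148.2, 116.1]
ee_rot: [0.46, 0.54, -0.535, -0.459]
contact_force: [-0.9, -0.3, -1.6]
gripper_width: 38.5
```

```bash
python3 -c "
from h import *
go([522,146.5,116],1.73)"
```

```text
t 8.0 pos [525.8 148.2 116.1] w 38.5 F [-0.9 -0.3 -1.6] j [ 0.57  0.36 -0.35  0.   -0.85 -1.99]
now [-1.1  0.1  4. ] after turn [-1.1  0.1  4. ] turn [ 0.006 -0.003  0.003]
```

{"api": "play_rows", "payload": {"series": [[0,0.002,0.003,0,0,0,0.025],[0,0.001,0,0,0,0,0.025],[0,0.001,0,0,0,0,0.025]]}}

```text
clock: 8.3
position: [525.7, 148.3, 115.7]
ee_rot: [0.461, 0.543, -0.534, -0.456]
contact_force: [-1.6, -0.5, 6.6]
gripper_width: 38.4
```

Contact (Fz has risen to +6.6 N). Releasing gently.

{"api": "play_rows", "payload": {"series": [[0,0,0,0,0,0,0.05],[0,0,0,0,0,0,0.07],[0,0,0,0,0,0,0.0854],[0,0,0,0,0,0,0.0854],[0,0,0,0,0,0,0.0854],[0,0,0,0,0,0,0.0854],[0,0,0,0,0,0,0.0854]]}}

```text
clock: 9.0
position: [524.8, 148.3, 114.1]
ee_rot: [0.461, 0.542, -0.534, -0.457]
contact_force: [0.1, -0.7, -0.0]
gripper_width: 85.3
```

{"api": "play_rows", "payload": {"series": [[0,-0.01,0,0,0,0,0.0854],[0,-0.02,0,0,0,0,0.0854],[0,-0.02,0,0,0,0,0.0854],[0,-0.02,0,0,0,0,0.0854],[0,-0.02,0,0,0,0,0.0854],[0,-0.02,0,0,0,0,0.0854],[0,-0.02,0,0,0,0,0.0854],[0,-0.02,0,0,0,0,0.0854],[0,-0.02,0,0,0,0,0.0854],[0,0,0,0,0,0,0.0854]]}}

```text
clock: 10.0
position: [522.7, 146.8, 298.2]
ee_rot: [0.462, 0.544, -0.532, -0.456]
contact_force: [0.4, 0.0, 0.0]
gripper_width: 85.4
```

```bash
python3 -c "
from h import *
go([557,-162.5,280],1.73)
go([557,-162.5,280],.16)
t=snap('top','t3');s=snap('side','s3')
a=cv2.resize(t['color'][175:265,200:380,::-1],None,fx=4.4,fy=4.4,interpolation=cv2.INTER_CUBIC)
b=cv2.resize(s['color'][180:240,220:340,::-1],None,fx=3.3,fy=3.3,interpolation=cv2.INTER_CUBIC)
b=cv2.copyMakeBorder(b,0,0,0,792-b.shape[1],cv2.BORDER_CONSTANT)
cv2.imwrite('pics/ts3.png',np.vstack([a,b]))"
```

```text
t 10.0 pos [522.7 146.8 298.2] w 85.4 F [0.4 0.  0. ] j [ 0.57  0.19 -0.09  0.   -1.27 -1.99]
now [-310.9   16.7   15.2] after turn [-310.8   18.2   15.2] turn [ 0.018 -0.001  0.004]
t 10.0 pos [522.7 146.8 298.2] w 85.4 F [0.4 0.  0. ] j [ 0.57  0.19 -0.09  0.   -1.27 -1.99]
now [-310.9   16.7   15.2] after turn [ -15.4   18.2 -310.8] turn [0.011 1.569 0.017]
```

View pics/ts3.png

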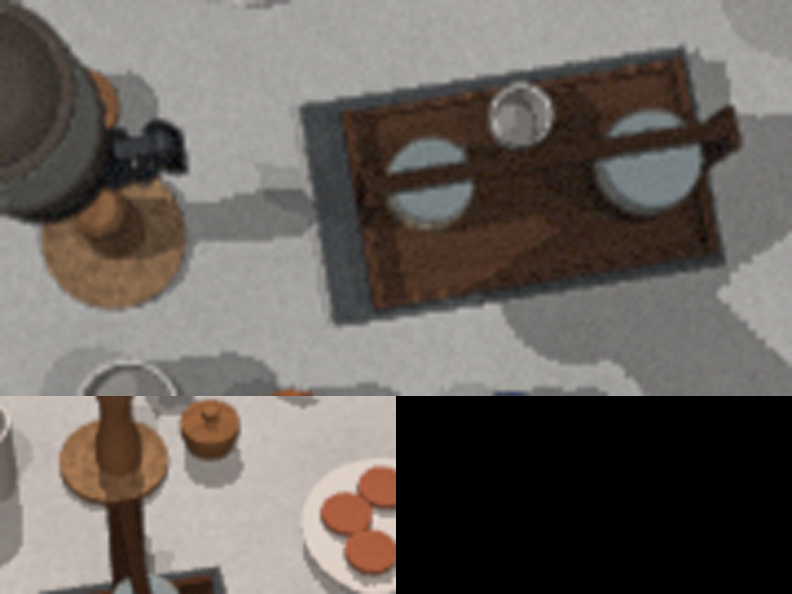

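The mill stands upright and released on the trivet (side inset foot at 118,460), and the carrier is undisturbed. Now to the bar.

{"api": "play_rows", "payload": {"series": [[-0.025,0,0.001,0.018,0,0.004,0.0854],[-0.036,0,0.002,0,0,0,0.0854],[-0.036,0,0.002,0,0,0,0.0854],[-0.036,0,0.002,0,0,0,0.0854],[-0.036,0,0.002,0,0,0,0.0854],[-0.036,0,0.002,0,0,0,0.0854],[-0.036,0,0.002,0,0,0,0.0854],[-0.036,0,0.002,0,0,0,0.0854],[-0.025,0,0.001,0,0,0,0.0854],[0,0,0,0,0,0,0.0854]]}}

```text
clock: 11.1
position: [547.7, -164.7, 280.9]
ee_rot: [-0.45, -0.53, 0.547, 0.466]
contact_force: [0.8, -0.3, -0.8]
gripper_width: 85.7
```

{"api": "play_rows", "payload": {"series": [[0,0,0,0,-0.14,0,0.0854],[0,0,0,0,-0.14,0,0.0854],[0,0,0,0,-0.14,0,0.0854],[0,0,0,0,-0.14,0,0.0854],[0,0,0,0,-0.14,0,0.0854],[0,0,0,0,-0.14,0,0.0854],[0,0,0,0,-0.14,0,0.0854],[0,0,0,0,-0.14,0,0.0854],[0,0,0,0,-0.14,0,0.0854],[0,0,0,0,-0.14,0,0.0854]]}}

```text
clock: 12.1
position: [541.2, -157.5, 268.6]
ee_rot: [-0.038, 0.708, -0.705, -0.003]
contact_force: [-0.2, 0.4, 0.1]
gripper_width: 85.0
```

```bash
python3 -c "
from h import *
go([557,-162.5,250],.16+np.pi)"
```

```text
t 12.1 pos [ 541.2 -157.5  268.6] w 85.0 F [-0.2  0.4  0.1] j [ 0.    0.29 -0.04 -0.   -1.3   0.05]
now [-16.6  17.6   5.9] after turn [-14.8  18.6   7.5] turn [ 0.009 -0.11   0.057]
```

{"api": "play_rows", "payload": {"series": [[-0.015,0.01,0.007,0.009,-0.11,0.057,0.0854],[0,0.008,0,0,0,0,0.0854],[0,0,0,0,0,0,0.0854],[0,0,0,0,0,0,0.0854]]}}

```text
clock: 12.5
position: [554.0, -160.6, 246.0]
ee_rot: [-0.06, 0.705, -0.704, 0.055]
contact_force: [-0.6, 0.6, -0.1]
gripper_width: 85.2
```

```bash
python3 -c "
from h import *
go([557,-162.5,250],.16+np.pi)
d=snap('wrist','w4')
for p in([557,-162.5,174],[565,-220,174],[549,-105,174]): print(proj(d,p))"
```

```text
t 12.5 pos [ 554.  -160.6  246. ] w 85.2 F [-0.6  0.6 -0.1] j [-0.    0.3  -0.08 -0.   -1.2   0.17]
now [-2.6 -4.   2.4] after turn [-2.6 -4.   2.4] turn [0.003 0.003 0.007]
[274.54580988 225.0349754 ]
[276.60079689 132.63919757]
[272.77527433 304.64132239]
```

View pics/w4.png

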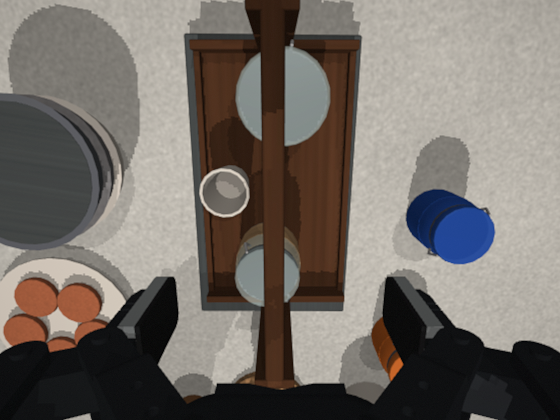

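The bar is at column 273–274, within about 1 px of prediction, and the cup and jars are clear of the fingers. I'll descend, gripping about 10 mm towards the heavier jar.

{"api": "play_rows", "payload": {"series": [[-0.003,0,0.013,0.003,0.003,0.007,0.0854],[0,0.012,0,0,0,0,0.0854],[0,0.015,0,0,0,0,0.0854],[0,0.015,0,0,0,0,0.0854],[0,0.012,0,0,0,0,0.0854],[0,0,0,0,0,0,0.0854]]}}

```text
clock: 13.15
position: [559.8, -174.7, 188.6]
ee_rot: [-0.054, 0.705, -0.705, 0.056]
contact_force: [-0.9, 0.3, 0.2]
gripper_width: 85.2
```

```bash
python3 -c "
from h import *
go([559,-172,148],.16+np.pi)"
```

```text
t 13.15 pos [ 559.8 -174.7  188.6] w 85.2 F [-0.9  0.3  0.2] j [-0.03  0.35 -0.15 -0.   -1.06  0.18]
now [ 0.4 40.6 -2.8] after turn [ 0.3 40.6 -2.8] turn [-0.    -0.004 -0.002]
```

{"api": "play_rows", "payload": {"series": [[0,0.01,-0.002,0,0,0,0.0854],[0,0.012,0,0,0,0,0.0854],[0,0.01,0,0,0,0,0.0854],[0,0.008,0,0,0,0,0.0854],[0,0,0,0,0,0,0.0854],[0,0,0,0,0,0,0.0854]]}}

```text
clock: 13.75
position: [560.1, -172.8, 145.6]
ee_rot: [0.054, -0.705, 0.705, -0.056]
contact_force: [1.0, -0.4, 0.2]
gripper_width: 85.4
```

```bash
python3 -c "
from h import *
go([559,-172,148],.16+np.pi)"
```

```text
t 13.75 pos [ 560.1 -172.8  145.6] w 85.4 F [ 1.  -0.4  0.2] j [-0.02  0.39 -0.21  0.   -0.96  0.18]
now [ 1.  -2.4 -1. ] after turn [ 1.  -2.4 -1. ] turn [-0.001 -0.004 -0.003]
```

{"api": "play_rows", "payload": {"series": [[0.001,-0.002,-0.001,0,-0.004,0,0.06],[0,0,0,0,0,0,0.035],[0,0,0,0,0,0,0.02],[0,0,0,0,0,0,0.01],[0,0,0,0,0,0,0],[0,0,0,0,0,0,0],[0,0,0,0,0,0,0],[0,0,0,0,0,0,0],[0,0,0,0,0,0,0]]}}

```text
clock: 14.65
position: [560.3, -172.0, 149.8]
ee_rot: [0.054, -0.704, 0.705, -0.059]
contact_force: [0.7, -0.6, -0.2]
gripper_width: 12.9
```

{"api": "play_rows", "payload": {"series": [[0,-0.003,0,0,0,0,0],[0,-0.004,0,0,0,0,0],[0,-0.005,0,0,0,0,0],[0,0,0,0,0,0,0],[0,0,0,0,0,0,0]]}}

```text
clock: 15.15
position: [554.1, -170.4, 155.1]
ee_rot: [-0.059, 0.707, -0.703, 0.052]
contact_force: [0.6, -0.2, -9.1]
gripper_width: 12.8
```

```bash
python3 -c "
from h import *
go([559,-172,250],.16+np.pi); print(read_state()['wrist_torque'])
s=snap('side','s5');c=s['color'][180:340,180:360,::-1];cv2.imwrite('pics/s5c.png',cv2.resize(c,None,fx=3.7,fy=3.7,interpolation=cv2.INTER_CUBIC))"
```

```text
t 15.15 pos [ 554.1 -170.4  155.1] w 12.8 F [ 0.6 -0.2 -9.1] j [-0.02  0.38 -0.2  -0.01 -1.    0.18]
now [ -3.7 -94.9   1.8] after turn [ -4.6 -94.9   2.4] turn [ 0.006 -0.003  0.009]
[ 0.0475361   0.03922753 -0.00654491]
```

View pics/s5c.png

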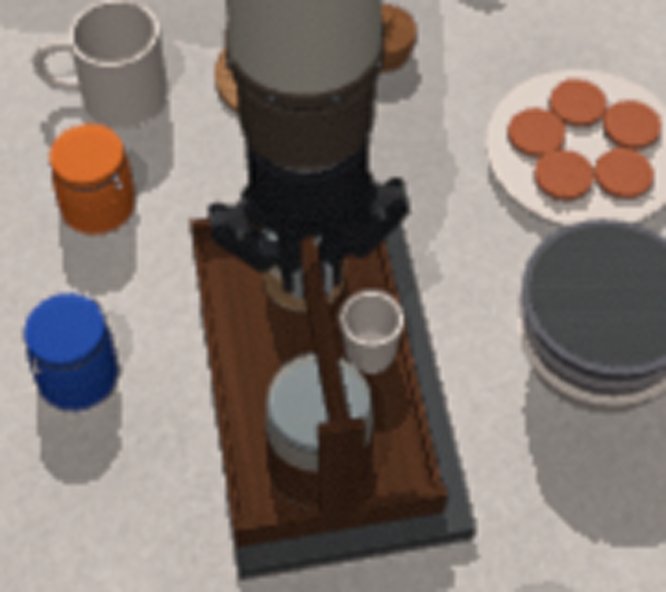

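It is just off the stand at 9 N, which is its full weight. It's level, the wrist torque is near zero, and the jar and cup are upright. Raising it gently.

{"api": "play_rows", "payload": {"series": [[-0.001,-0.005,0,0.003,0,0.005,0],[0,-0.008,0,0,0,0,0],[0,-0.01,0,0,0,0,0],[0,-0.01,0,0,0,0,0],[0,-0.01,0,0,0,0,0],[0,-0.01,0,0,0,0,0],[0,-0.01,0,0,0,0,0],[0,-0.008,0,0,0,0,0],[0,-0.005,0,0,0,0,0],[0,-0.002,0,0,0,0,0]]}}

```text
clock: 16.2
position: [555.6, -170.5, 241.4]
ee_rot: [-0.056, 0.706, -0.704, 0.055]
contact_force: [-0.5, 0.2, -9.6]
gripper_width: 13.0
```

```bash
python3 -c "
from h import *
go([557,-172,249],.16+np.pi); print(read_state()['wrist_torque'])"
```

```text
t 16.2 pos [ 555.6 -170.5  241.4] w 13.0 F [-0.5  0.2 -9.6] j [-0.02  0.3  -0.08 -0.   -1.18  0.18]
now [-1.1 -7.6  1.7] after turn [-1.1 -7.6  1.7] turn [ 0.002 -0.003  0.001]
[-0.00989239 -0.00285976  0.00560686]
```

{"api": "play_rows", "payload": {"series": [[0,-0.004,0,0,0,0,0],[0,-0.003,0,0,0,0,0],[0,0,0,0,0,0,0],[0,0,0,0,0,0,0],[0,0,0,0,0,0,0],[0,0,0,0,0,0,0],[0,0,0,0,0,0,0],[0,0,0,0,0,0,0]]}}

```text
clock: 17.0
position: [554.6, -170.2, 246.9]
ee_rot: [-0.057, 0.706, -0.704, 0.053]
contact_force: [-0.6, 0.7, -8.8]
gripper_width: 12.8
```

```bash
python3 -c "
from h import *
go([557,-172,249],.16+np.pi); print(read_state()['joint_vel'].round(4))
s=snap('side','s6');cv2.imwrite('pics/s6c.png',cv2.resize(s['color'][160:340,160:400,::-1],None,fx=3.2,fy=3.2,interpolation=cv2.INTER_CUBIC))"
```

```text
t 17.0 pos [ 554.6 -170.2  246.9] w 12.8 F [-0.6  0.7 -8.8] j [-0.02  0.3  -0.08 -0.   -1.2   0.18]
now [-2.1 -2.2  2.2] after turn [-2.1 -2.1  2.2] turn [ 0.004 -0.004  0.005]
[-0.0008  0.0033 -0.     -0.0011  0.0011 -0.0028]
```

View pics/s6c.png

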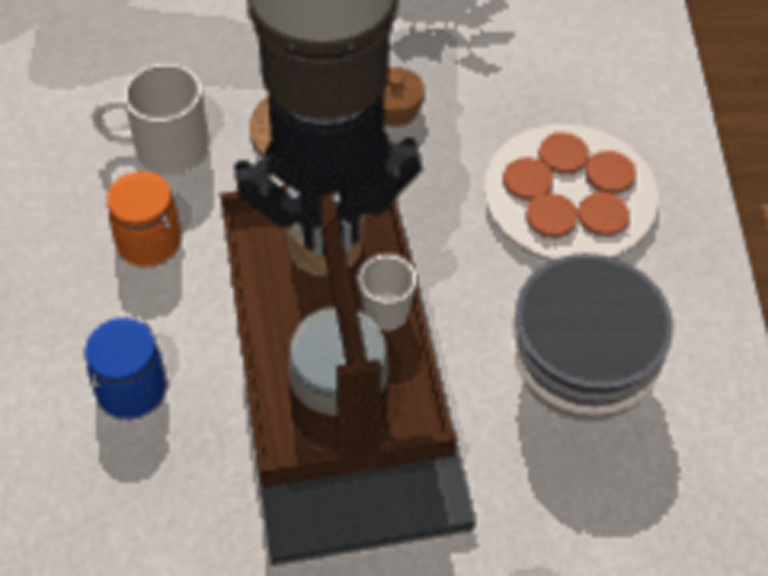

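The carrier is about 97 mm above its stand, level and still, with the jars and cup standing. The other things haven't moved. Handing in.

```bash
python3 -c "
from h import *
print(job_done())"
```

```text
the job is handed in; nothing more can be done
None
```

The pepper mill is standing on the trivet. The arm is holding the carrier by its bar about 97 mm above the stand, and I handed the job in at about 17 s. No verdict is reported.

- **Mill:** I gripped it by the head and lowered it until the force showed contact. I released it before touching the carrier. A picture after I let go showed it upright near the middle of the trivet.
- **Carrier:** I gripped the bar about 10 mm towards the heavier jar, because the grip is fixed at 60 N rather than 100 N. The load was about 9 N, the wrist torque was near zero, and the tool was level within about 0.01 rad. The joints were almost still.
- **Jars and cup:** the cup and large jar stand upright in the last picture. Only part of the small jar showed behind the fingers, and it looked unmoved.
- **Not checked at the end:** the hand hid the mill in the last side view, so its final state rests on the earlier picture. The arm did not go near it afterwards.

No checks failed or disagreed, apart from 1–3 mm differences between the cameras.

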